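Rack four rotor shafts in order of length

TASK

Put the four loose rotor shafts away in the tapered shaft rack in order of length, the shortest at the narrow end and the longest at the wide end, one in each saddle. Each must lie level down in both V-notches of its saddle and between the end stops, either way round; leave the capacitor and the grease tin standing where they are.

Things in the scene. Friction and masses are not known exactly. Their poses are not given: they have to be found in the camera images.
- shaft_80_centre (a point): centre of the loose rotor shaft that is 80 mm long: plain bright steel bar, 12 mm in diameter (9 mm for the last 6 mm at each end), with a darker knurled band round its middle, about 70 g. It lies flat on the bench at the start, so this point is 6 mm above the bench. Its x axis runs along the shaft; the y and z axes turn as it rolls. It can roll.
- shaft_100_centre (a point): centre of the loose rotor shaft that is 100 mm long: plain bright steel bar, 12 mm in diameter (9 mm for the last 6 mm at each end), with a darker knurled band round its middle, about 88 g. It lies flat on the bench at the start, so this point is 6 mm above the bench. Its x axis runs along the shaft; the y and z axes turn as it rolls. It can roll.
- shaft_120_centre (a point): centre of the loose rotor shaft that is 120 mm long: plain bright steel bar, 12 mm in diameter (9 mm for the last 6 mm at each end), with a darker knurled band round its middle, about 106 g. It lies flat on the bench at the start, so this point is 6 mm above the bench. Its x axis runs along the shaft; the y and z axes turn as it rolls. It can roll.
- shaft_140_centre (a point): centre of the loose rotor shaft that is 140 mm long: plain bright steel bar, 12 mm in diameter (9 mm for the last 6 mm at each end), with a darker knurled band round its middle, about 123 g. It lies flat on the bench at the start, so this point is 6 mm above the bench. Its x axis runs along the shaft; the y and z axes turn as it rolls. It can roll.
- seat_80 (a point): seat of the 80 mm shaft: black saddle at the narrow end. Point on the axis of a seated shaft, midway between the end stops, 48 mm above the bench. x along the shaft, y to the wide end, z up. Notch plates (6 mm thick, tops 4 mm above this) at x = +-24 mm; V 25 mm wide, 12.5 deep. Saddle foot 28 mm below. Stops at x = +-47 mm, tops 12 mm above. Next saddle 50 mm away in y. Rack 178x196 mm, fixed
- seat_100 (a point): seat of the 100 mm shaft: black saddle second from the narrow end. Point on the axis of a seated shaft, midway between the end stops, 48 mm above the bench. x along the shaft, y to the wide end, z up. Notch plates (6 mm thick, tops 4 mm above this) at x = +-29 mm; V 25 mm wide, 12.5 deep. Saddle foot 28 mm below. Stops at x = +-57 mm, tops 12 mm above. Next saddle 50 mm away in y. Rack 178x196 mm, fixed
- seat_120 (a point): seat of the 120 mm shaft: black saddle third from the narrow end. Point on the axis of a seated shaft, midway between the end stops, 48 mm above the bench. x along the shaft, y to the wide end, z up. Notch plates (6 mm thick, tops 4 mm above this) at x = +-34 mm; V 25 mm wide, 12.5 deep. Saddle foot 28 mm below. Stops at x = +-67 mm, tops 12 mm above. Next saddle 50 mm away in y. Rack 178x196 mm, fixed
- seat_140 (a point): seat of the 140 mm shaft: black saddle at the wide end. Point on the axis of a seated shaft, midway between the end stops, 48 mm above the bench. x along the shaft, y to the wide end, z up. Notch plates (6 mm thick, tops 4 mm above this) at x = +-39 mm; V 25 mm wide, 12.5 deep. Saddle foot 28 mm below. Stops at x = +-77 mm, tops 12 mm above. Next saddle 50 mm away in y. Rack 178x196 mm, fixed
- capacitor_centre (a point): bystander: a white motor capacitor with a blue band, standing loose on the bench beyond the rack, 36 mm in diameter and 74 mm tall; this point is on its axis, 32 mm above the bench; z up
- tin_centre (a point): bystander: a round dark green grease tin standing loose on the bench, 70 mm in diameter and 44 mm high; this point is its centre, 22 mm above the bench; z up. To its right lies a fixed heap of white fan blades, less than 0.2 m high: pass above it

How it is judged (in metres and radians):
At the end, for the whole second after the job is handed in: Each shaft lies at rest in the saddle of its own length, from the shortest at the narrow end to the longest at the wide end: its centre within 12 mm of the seat point horizontally and 5 mm in height, its axis within 0.08 rad of the saddle's (horizontal distance between shaft_80_centre and seat_80 below 0.012 m and z of shaft_80_centre in the frame of seat_80 between -0.005 and 0.005 m and angle between the x axis of shaft_80_centre and the x axis of seat_80, either way round below 0.08 rad and linear speed of each of shaft_80, shaft_100, shaft_120, shaft_140 below 0.01 m/s and horizontal distance between shaft_100_centre and seat_100 below 0.012 m and z of shaft_100_centre in the frame of seat_100 between -0.005 and 0.005 m and angle between the x axis of shaft_100_centre and the x axis of seat_100, either way round below 0.08 rad and horizontal distance between shaft_120_centre and seat_120 below 0.012 m and z of shaft_120_centre in the frame of seat_120 between -0.005 and 0.005 m and angle between the x axis of shaft_120_centre and the x axis of seat_120, either way round below 0.08 rad and horizontal distance between shaft_140_centre and seat_140 below 0.012 m and z of shaft_140_centre in the frame of seat_140 between -0.005 and 0.005 m and angle between the x axis of shaft_140_centre and the x axis of seat_140, either way round below 0.08 rad); the robot touches nothing.
It fails at once if the capacitor is knocked over or pushed more than 20 mm (distance of capacitor_centre from where it was at the start of the episode above 0.02 m or angle between capacitor_centre's own z axis and vertical above 0.3 rad).
It fails at once if the grease tin is knocked over or pushed more than 20 mm (distance of tin_centre from where it was at the start of the episode above 0.02 m or angle between tin_centre's own z axis and vertical above 0.3 rad).
It also fails if it takes over 104 s, if anything falls off the work surface, if the arm or the gripper's body presses on something with over 40 N, if the wrist force passes 120 N, or if a joint passes its speed limit or range.

ROBOT

A 7-joint arm with a two-finger parallel gripper is mounted at the origin on the work surface; the furniture and walls round the work are solid. World frame = base frame: x ahead of the robot, y to its left, z up, the work surface at z = 0. Lengths are in m, angles in degrees, forces in N, time in s.
With the tool pointing down it reaches from about 0.35 to 0.775 m from the base axis. Payload 3.1 kg.
Tool frame: the origin (TCP) lies between the finger pads; the fingertips stand tip_reach ahead of it and the grasp point (between the pads) lies 6 mm ahead of it (tip_reach is the distance from the TCP to the fingertips, in m); z points along the fingers, y is the line along which they close (so a half turn about z gives the same grasp; the last joint's range is limited). The gripper opens to 85 mm and grips with 20 to 120 N. Pads are 22 mm wide; open, the fingers measure 114 mm over their backs; the gripper's body (76 mm by 85 mm) begins 54 mm behind the grasp point. The pads swing forward as they close: fully open they stand 13 mm farther back than shut.
Start: joints at [74.444, 17.813, 0.802, 86.603, -0.252, 75.585, -1.558], TCP at [0.125, -0.536, 0.256] pointing down, gripper open.
Joint ranges: [-154.91, 154.91], [-16.99, 109.72], [-72.82, 74.43], [7.12, 147.25], [-82.49, 262.49], [11.32, 116.49], [-174.64, 174.64]. Speed limits (degrees/s): [159.86, 159.86, 180, 180, 180, 180, 180].

INTERFACE

Orientations are given as [roll, pitch, yaw] about the fixed x, y, z axes, in that order (R = Rz(yaw) Ry(pitch) Rx(roll)).
In Python, from cell import * gives the robot as it stands. The module is installed in compiled form; this text tells all that it offers.
- The arm moves only by the tool move_arm, never from a script. Its argument "series" is a list of rows, each an object with "linear": the shift along the tool's x, y, z in mm, a list of three; "turn": the turn, a rotation vector about the tool's x, y, z in degrees, a list of three. A call has 1 to 5 rows; each row shifts and turns the commanded pose from where the row before left it, along the tool's axes as they then stand; what a row does not reach is not made up. A row lasts 1/8 s, in which the tool goes at most 62.5 mm and 10.7 degrees, less where a joint would pass 70% of its speed; a pose out of reach is approached as far as the arm can. A call is refused whole if a number of a shift passes 62.5 or a number of a turn 10.7, either way. A call with a gripper value outside its range is refused whole. "grip" is the opening, from 0 (shut) to 1 (fully open), set as the call begins (left out, the last holds). The fingers move at their own pace and stop on an object; "squeeze" is the grip in N (left out, the last holds). Time passes only in rows, so rows that do not move let the fingers close. It gives the time, the measured TCP pose, the force, the opening and the grip force at its end, in the units of the state.
- state(): the state, without advancing time (a new reading comes with each control period).
- grab_frame(name): name is "side" or "top" or "wrist"; returns the picture (480x640x3 uint8, red, green, blue); there is no depth.
- camera_info(name): a dict with "camera_matrix" (3x3 intrinsics, pixels), "world_to_cam" (4x4, takes a point from world to camera coordinates); the wrist camera has in their place "mount" (4x4, takes a point from camera to tool coordinates, whose origin is the TCP and whose axes are the flange's). Camera axes: x right, y down, z forward; pixel columns grow to the right and rows downward; lengths in m; the calibration is good to about 2 mm. A picture is of the moment at which its call begins: read the wrist's pose just before it. camera_info takes no time and is no camera call.
- finish_job(): hands the job in; it is judged then, once.
The state is a dict: "clock": time; "joint_positions": joint angles; "qvel": joint speeds; "tau": joint torques, N m; "position": TCP position; "tcp_rot": TCP orientation; "wrist_force": force on the tool from outside, world axes, zero at the start; "wrist_torque": the same for the moment, N m; "gripper_width": finger opening in m; "grasp_force": force on a finger pad.
Only numpy, scipy, OpenCV 4.12 (cv2) and the standard library are available. Lean on these libraries where they do the work, as an engineer would, in place of code of your own. Each camera call takes 0.05 s, during which the arm holds its last target. There are 200 camera calls.

## Working session

There is one attempt and no reset: what is moved stays moved. The work goes in short steps, Python scripts to look and compute and a tool call to move; the robot and the scene stay as the last step left them, time stands still between calls to the robot, and variables do not carry over. Pictures are saved under pics/ and viewed, at most 14 in all, crops included, and the job is handed in when it is done.

Besides the shell and the picture viewer there is one more tool, called after "Request:" by a JSON object that holds its "name" and its "arguments". move_arm: Moves the arm, as the interface text tells. Its arguments: {"type":"object","properties":{"series":{"type":"array","items":{"type":"object","properties":{"linear":{"type":"array","items":{"type":"number"}},"turn":{"type":"array","items":{"type":"number"}}}}},"grip":{"type":"number"},"squeeze":{"type":"number"}},"required":["series"]}

```bash
mkdir -p pics
python3 - <<'E'
from cell import *
import cv2
s=state();print(s)
for n in("top","side"):
    i=camera_info(n);print(n,i)
    cv2.imwrite(f"pics/{n}0.png",grab_frame(n)[:,:,::-1])
print(camera_info("wrist"))
E
```

```text
{'clock': 0.0, 'joint_positions': array([74.4448914 , 17.86069907,  0.803081  , 86.69223607, -0.25205316,
       75.58318296, -1.55908662]), 'qvel': array([ 0.00377965, -0.02512532, -0.02392275, -0.04688232,  0.02026275,
       -0.09261688,  0.05558902]), 'tau': array([-2.59208937e-04, -3.79911160e+01,  1.45823504e-01, -2.30590135e+01,
        1.22885939e-02,  1.35759957e-02,  1.53636574e-05]), 'position': array([ 0.12512361, -0.53489434,  0.25521658]), 'tcp_rot': array([-1.79865775e+02,  5.98669654e-03,  1.31683177e+01]), 'wrist_force': array([-0.05964465, -0.19116356, -0.10750578]), 'wrist_torque': array([ 0.02249048, -0.01602287,  0.02043178]), 'grasp_force': 0.0, 'gripper_width': 0.08530969088163988}
top {'camera_matrix': array([[585.28883043,   0.        , 324.1315849 ],
       [  0.        , 585.28883043, 239.98104213],
       [  0.        ,   0.        ,   1.        ]]), 'world_to_cam': array([[-0.02291427, -0.99972019, -0.00587257,  0.23971968],
       [-0.99013775,  0.02350593, -0.13811121,  0.4937867 ],
       [ 0.1382106 ,  0.00264994, -0.99039932,  0.99654788],
       [ 0
[... 316 characters left out ...]
-0.30602444, -0.58698482, -0.74953176,  0.32338507],
       [ 0.3182136 ,  0.67895401, -0.66163552,  0.57796599],
       [ 0.        ,  0.        ,  0.        ,  1.        ]])}
{'camera_matrix': array([[365.78822468,   0.        , 319.21456158],
       [  0.        , 365.78822468, 245.55693176],
       [  0.        ,   0.        ,   1.        ]]), 'mount': array([[ 4.54998085e-05, -9.60531319e-01, -2.78171859e-01,
         7.15941227e-02],
       [ 9.99999999e-01,  5.04285603e-05, -1.05632651e-05,
         2.19996214e-04],
       [ 2.41741533e-05, -2.78171858e-01,  9.60531320e-01,
        -1.18104210e-01],
       [ 0.00000000e+00,  0.00000000e+00,  0.00000000e+00,
         1.00000000e+00]])}
```

View pics/top0.png

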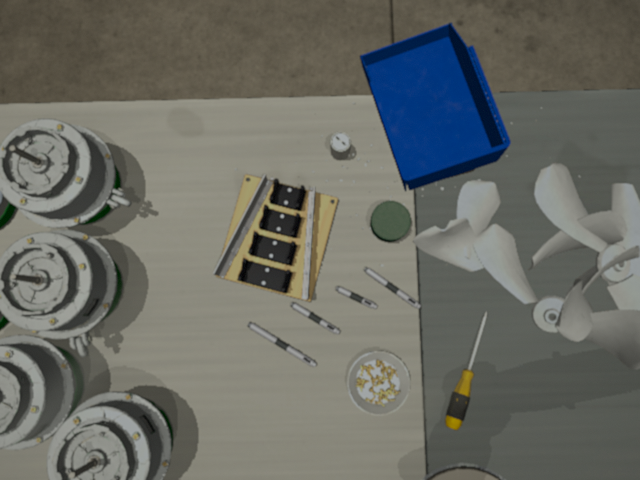

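View pics/side0.png

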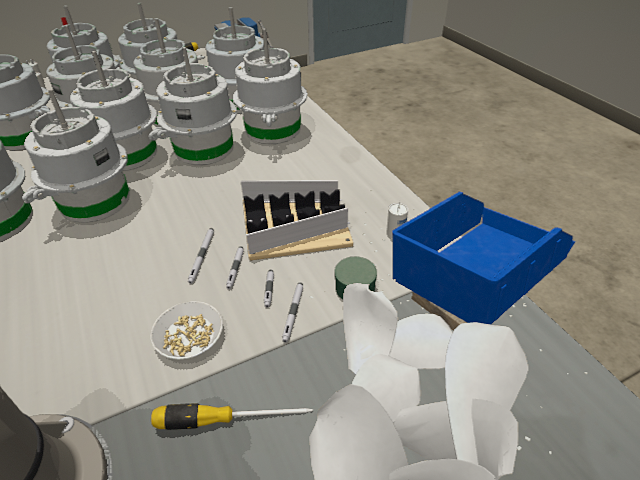

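The top view shows the rack around (280,238), narrow end up. The four shafts are at about (282,343), (316,318), (356,297) and (392,287), with the tin at (390,221) and the capacitor at (340,145). I'll enlarge the area around the rack.

Run:
```python
import cv2
a=cv2.imread("pics/top0.png")[168:372,206:432]
cv2.imwrite("pics/crop.png",cv2.resize(a,None,fx=2.9,fy=2.9,interpolation=cv2.INTER_CUBIC))
```

```text
(no output)
```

View pics/crop.png

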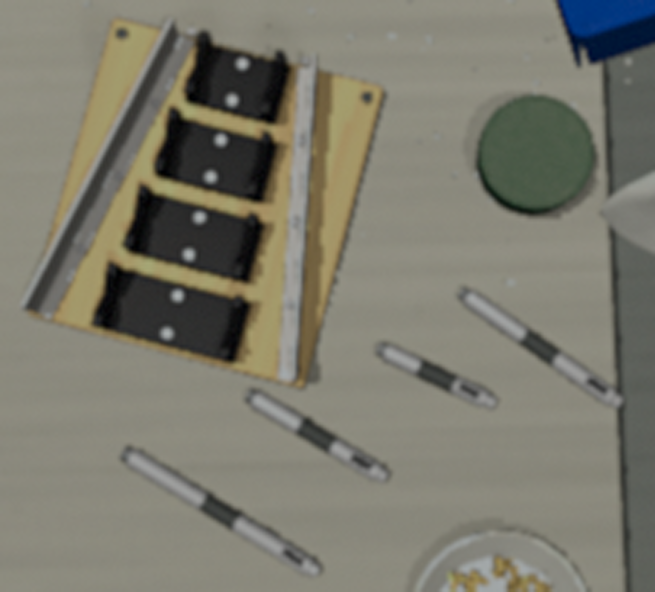

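```bash
cat > h.py <<'E'
from cell import *
import numpy as np, cv2
from scipy.spatial.transform import Rotation as R
def pose():
    s=state();T=np.eye(4);T[:3,:3]=R.from_euler('xyz',s['tcp_rot'],degrees=True).as_matrix();T[:3,3]=s['position'];return T
def ray(name,uv,z,T=None):
    i=camera_info(name);W=np.linalg.inv(i['world_to_cam']) if name!='wrist' else T@i['mount']
    d=np.linalg.inv(i['camera_matrix'])@np.append(uv,1);d=W[:3,:3]@d;o=W[:3,3]
    return o+d*(z-o[2])/d[2]
def go(p,yaw,T=None):
    """tool-frame mm shift and turn from present pose to p with tool down, tool yaw"""
    T=pose() if T is None else T
    G=R.from_euler('xyz',[180,0,yaw],degrees=True).as_matrix()
    return np.round(T[:3,:3].T@(np.array(p)-T[:3,3])*1000,1),np.round(R.from_matrix(T[:3,:3].T@G).as_rotvec(degrees=True),1)
E
python3 - <<'E'
from h import *
f=lambda c:np.array(c)/2.9+[206,168]
sh=dict(s140=((125,455),(319,571)),s100=((249,395),(388,475)),s80=((379,348),(494,402)),s120=((462,293),(620,402)))
for k,(a,b) in sh.items():
    a,b=ray('top',f(a),.006),ray('top',f(b),.006);d=b-a
    print(k,((a+b)/2).round(4),'len',np.hypot(*d[:2]).round(4),'ang',np.degrees(np.arctan2(d[1],d[0])).round(1))
m=[(237,82),(215.5,158.5),(194.5,235.5),(172.5,314.5)]
P=np.array([ray('top',f(c),.022) for c in m]);print(P.round(4));d=np.diff(P,axis=0);print(np.hypot(d[:,0],d[:,1]),np.degrees(np.arctan2(d[:,1],d[:,0])))
for c in [(113,18),(384,92),(305,387),(22,308)]:print(ray('top',f(c),.012).round(4))
print('tin',ray('top',f((536,153)),.044),'cap',ray('top',(340,141),.07))
i=camera_info('top');print(np.linalg.inv(i['world_to_cam'])[:3,3])
E
```

```text
s140 [0.3179 0.3063 0.006 ] len 0.138 ang -121.6
s100 [0.3636 0.2463 0.006 ] len 0.0983 ang -121.0
s80 [0.3985 0.1728 0.006 ] len 0.078 ang -116.5
s120 [0.4141 0.1079 0.006 ] len 0.1175 ang -126.2
[[0.5822 0.292  0.022 ]
 [0.5343 0.306  0.022 ]
 [0.4866 0.3195 0.022 ]
 [0.4383 0.3335 0.022 ]]
[0.0499321  0.0495334  0.05025154] [163.73466297 164.1747911  163.8682631 ]
[0.6275 0.3704 0.012 ]
[0.5758 0.2005 0.012 ]
[0.3928 0.2537 0.012 ]
[0.4453 0.4274 0.012 ]
tin [0.5292343  0.11040179 0.044     ] cap [0.66782597 0.19640534 0.07      ]
[0.35667637 0.22540489 1.05658559]
```

```bash
cat >> h.py <<'E'
def rows(way):
    """way: list of (x,y,z,yaw), one per row; prints tool-frame rows assuming each is reached"""
    T=pose()
    for w in way:
        l,t=go(w[:3],w[3],T);print('lin',l.tolist(),'turn',t.tolist())
        T=np.eye(4);T[:3,:3]=R.from_euler('xyz',[180,0,w[3]],degrees=True).as_matrix();T[:3,3]=w[:3]
def lerp(a,b,n): return [np.array(a)+(np.array(b)-a)*i/n for i in range(1,n+1)]
E
python3 - <<'E'
from h import *
w=[]
for i in range(1,17):
    f=i/16;az=np.radians(-76.8+(23.4+76.8)*f);r=.55+(.434-.55)*f
    w.append((r*np.cos(az),r*np.sin(az),.255+.025*min(1,4*f),13.2+f*50.3))
rows(w)
E
```

```text
lin [59.5, -9.9, -5.9] turn [-0.1, -0.0, -3.2]
lin [57.8, -13.6, -6.3] turn [0.0, 0.0, -3.1]
lin [56.2, -16.6, -6.2] turn [-0.0, 0.0, -3.1]
lin [54.4, -19.5, -6.3] turn [0.0, 0.0, -3.1]
lin [52.5, -22.2, -0.0] turn [-0.0, 0.0, -3.1]
lin [50.5, -24.7, -0.0] turn [0.0, 0.0, -3.1]
lin [48.3, -27.2, -0.0] turn [-0.0, 0.0, -3.1]
lin [46.0, -29.4, -0.0] turn [0.0, 0.0, -3.1]
lin [43.7, -31.5, -0.0] turn [-0.0, 0.0, -3.1]
lin [41.2, -33.4, -0.0] turn [0.0, 0.0, -3.1]
lin [38.7, -35.2, -0.0] turn [-0.0, 0.0, -3.1]
lin [36.1, -36.7, -0.0] turn [-0.0, 0.0, -3.1]
lin [33.4, -38.1, -0.0] turn [0.0, 0.0, -3.1]
lin [30.7, -39.3, -0.0] turn [0.0, 0.0, -3.1]
lin [28.0, -40.4, -0.0] turn [-0.0, 0.0, -3.1]
lin [25.2, -41.2, -0.0] turn [0.0, 0.0, -3.1]
```

Request:
{"name": "move_arm", "arguments": {"series": [{"linear":[59,-10,-6],"turn":[0,0,-3.1]},{"linear":[58,-14,-6],"turn":[0,0,-3.1]},{"linear":[56,-17,-6],"turn":[0,0,-3.1]},{"linear":[54,-20,-6],"turn":[0,0,-3.1]},{"linear":[52,-22,0],"turn":[0,0,-3.1]}]}}

```text
clock: 0.72
position: [0.3607, -0.3652, 0.2803]
tcp_rot: [180.0, -0.0, 28.8]
wrist_force: [0.2, 0.9, -1.4]
gripper_width: 0.0853
grasp_force: 0.0
```

Request:
{"name": "move_arm", "arguments": {"series": [{"linear":[50,-25,0],"turn":[0,0,-3.1]},{"linear":[48,-27,0],"turn":[0,0,-3.1]},{"linear":[46,-29,0],"turn":[0,0,-3.1]},{"linear":[44,-32,0],"turn":[0,0,-3.1]},{"linear":[41,-33,0],"turn":[0,0,-3.1]}]}}

```text
clock: 1.35
position: [0.4632, -0.1163, 0.2798]
tcp_rot: [-180.0, 0.0, 44.3]
wrist_force: [0.3, 0.6, 0.1]
gripper_width: 0.0854
grasp_force: 0.0
```

Request:
{"name": "move_arm", "arguments": {"grip": 0.5, "series": [{"linear":[39,-35,0],"turn":[0,0,-3.1]},{"linear":[36,-37,0],"turn":[0,0,-3.1]},{"linear":[33,-38,0],"turn":[0,0,-3.1]},{"linear":[31,-39,0],"turn":[0,0,-3.1]},{"linear":[28,-40,0],"turn":[0,0,-3.1]}]}}

```text
clock: 1.98
position: [0.424, 0.1303, 0.2799]
tcp_rot: [-180.0, 0.0, 59.8]
wrist_force: [1.0, -0.8, -0.1]
gripper_width: 0.0425
grasp_force: 0.0
```

Run:
```python
from h import *
s=state();print(s['clock'],s['position'],s['tcp_rot'],s['joint_positions'],s['gripper_width'])
T=pose();np.save('T1',T)
cv2.imwrite('pics/w1.png',grab_frame('wrist')[:,:,::-1])
rows([(.3985,.1728,.20,63.5),(.3985,.1728,.14,63.5)])
```

```text
1.975 [0.42395834 0.13027995 0.27990718] [-1.79972761e+02  9.61756496e-03  5.97915117e+01] [ 14.56131258   6.83091796 -37.09180351  98.3716763    4.2191579
  76.23036222 -53.55050874] 0.042479175463367436
lin [19.0, -35.3, 80.6] turn [-0.3, -0.2, -3.0]
lin [-0.0, -0.0, 60.0] turn [0.0, 0.0, 0.0]
```

View pics/w1.png

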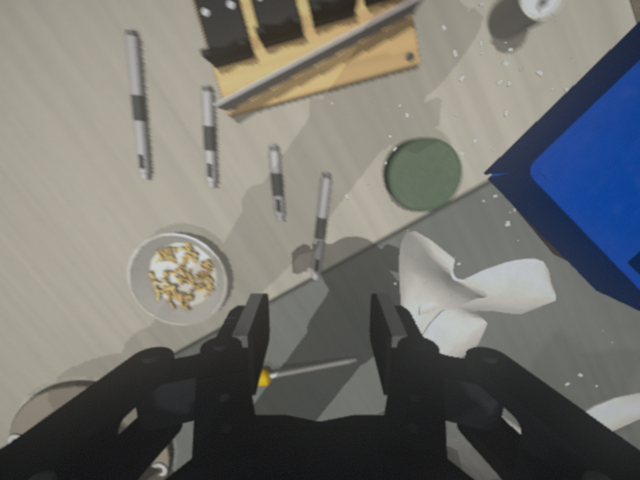

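Both views show all four shafts. In the wrist view they run 140 (130,31)-(146,178), 100 (207,87)-(212,186), 80 (274,146)-(281,219) and 120 (326,174)-(316,277). The fingertips are near row 295. I'll cross-check these points against the top view.

Run:
```python
from h import *
T=np.load('T1.npy')
sh=dict(s140=((130,31),(146,178)),s100=((207,87),(212,186)),s80=((274,146),(281,219)),s120=((326,174),(316,277)))
for k,(a,b) in sh.items():
    a,b=ray('wrist',a,.006,T),ray('wrist',b,.006,T);d=b-a
    print(k,((a+b)/2).round(4),'len',np.hypot(*d[:2]).round(4),'ang',np.degrees(np.arctan2(d[1],d[0])).round(1))
```

```text
s140 [0.3183 0.309  0.006 ] len 0.1386 ang -121.4
s100 [0.3636 0.2492 0.006 ] len 0.0976 ang -122.0
s80 [0.3996 0.1749 0.006 ] len 0.0771 ang -116.5
s120 [0.4151 0.1101 0.006 ] len 0.1166 ang -125.5
```

Request:
{"name": "move_arm", "arguments": {"series": [{"linear":[9,-18,40],"turn":[0,0,-1.5]},{"linear":[9,-18,40],"turn":[0,0,-1.5]},{"linear":[0,0,60],"turn":[0,0,0]},{"linear":[0,0,0]}]}}

```text
invalid input
```

Run:
```python
from h import *
s=state();print(s['clock'],s['position'],s['tcp_rot'],s['gripper_width'])
T=pose();np.save('T2',T)
cv2.imwrite('pics/w2.png',grab_frame('wrist')[:,:,::-1])
```

```text
2.025 [0.42010489 0.13842625 0.28038598] [-179.72508116   -0.20984389   60.53072614] 0.043169628661193664
```

View pics/w2.png

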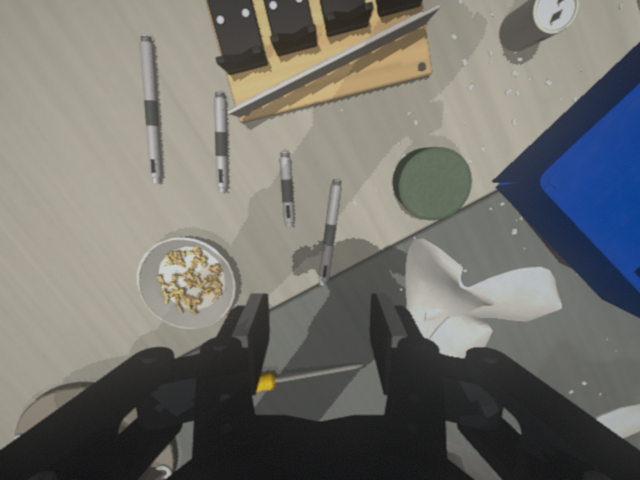

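The arm had not settled, and the call was refused because a row had no turn. I'll send the move again.

Run:
```python
from h import *
s=state();print(s['position'])
rows(lerp((.4201,.1384,.28,60.5),(.399,.174,.16,63.5),3)+lerp((.399,.174,.16,63.5),(.399,.174,.05,63.5),2))
```

```text
[0.421546   0.1353365  0.28043216]
lin [8.7, -14.6, 40.5] turn [-0.1, -0.1, -1.1]
lin [7.1, -11.8, 40.0] turn [-0.0, 0.0, -1.0]
lin [7.3, -11.7, 40.0] turn [0.0, 0.0, -1.0]
lin [-0.0, -0.0, 55.0] turn [0.0, 0.0, 0.0]
lin [-0.0, -0.0, 55.0] turn [0.0, 0.0, 0.0]
```

Request:
{"name": "move_arm", "arguments": {"series": [{"linear":[8,-14,40],"turn":[0,0,-1]},{"linear":[7,-12,40],"turn":[0,0,-1]},{"linear":[7,-12,40],"turn":[0,0,-1]},{"linear":[0,0,60],"turn":[0,0,0]},{"linear":[0,0,0],"turn":[0,0,0]}]}}

```text
clock: 2.7
position: [0.3984, 0.1641, 0.0965]
tcp_rot: [-179.5, 0.5, 62.7]
wrist_force: [0.2, -0.7, 0.8]
gripper_width: 0.0428
grasp_force: 0.0
```

Request:
{"name": "move_arm", "arguments": {"series": [{"linear":[0,0,0],"turn":[0,0,0]}]}}

```text
clock: 2.82
position: [0.4037, 0.1667, 0.1016]
tcp_rot: [179.9, -0.1, 62.6]
wrist_force: [-0.2, 0.4, 0.4]
gripper_width: 0.0427
grasp_force: 0.0
```

Run:
```python
from h import *
s=state();print(s['clock'],s['position'],s['tcp_rot'],s['qvel'])
T=pose();np.save('T2',T)
cv2.imwrite('pics/w3.png',grab_frame('wrist')[:,:,::-1])
print(pose()[:3,3])
```

```text
2.825 [0.40368282 0.16672561 0.10161449] [ 1.79918264e+02 -9.18346709e-02  6.26252858e+01] [ 0.18669764 -1.59223548 -0.51390948 -1.69161303  0.16069224 -0.32296225
 -0.1772022 ]
[0.40444781 0.16706407 0.10236177]
```

View pics/w3.png

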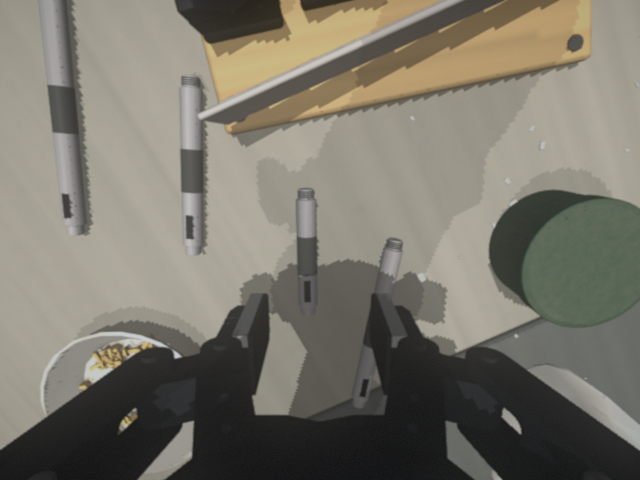

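The wrist view shows shaft 80 at (305,188)-(308,314), shaft 100 at (190,76)-(192,253) and the 120's end at (394,240). There is room for the fingers.

Run:
```python
from h import *
T=np.load('T2.npy')
for k,a,b in (('80',(305,188),(308,314)),('100',(190,76),(192,253))):
    a,b=ray('wrist',a,.007,T),ray('wrist',b,.007,T);d=b-a
    print(k,((a+b)/2).round(4),'len',np.hypot(*d[:2]).round(4),'ang',np.degrees(np.arctan2(d[1],d[0])).round(1))
print(pose()[:3,3],state()['tcp_rot'])
rows([(.399,.173,.06,63.5),(.399,.173,.035,63.5)])
```

```text
80 [0.3997 0.1735 0.007 ] len 0.0803 ang -116.6
100 [0.3646 0.2483 0.007 ] len 0.0993 ang -122.3
[0.40444781 0.16706407 0.10236177] [ 1.79822966e+02 -1.76565014e-01  6.26186316e+01]
lin [2.6, -7.7, 42.3] turn [0.2, -0.2, -0.9]
lin [-0.0, -0.0, 25.0] turn [0.0, 0.0, 0.0]
```

Request:
{"name": "move_arm", "arguments": {"series": [{"linear":[3,-8,40],"turn":[0,0,-1]},{"linear":[0,0,25],"turn":[0,0,0]},{"linear":[0,0,0],"turn":[0,0,0]},{"linear":[0,0,5],"turn":[0,0,0]},{"linear":[0,0,0],"turn":[0,0,0]}]}}

```text
clock: 3.5
position: [0.3979, 0.1731, 0.0315]
tcp_rot: [179.9, -0.1, 63.6]
wrist_force: [-0.3, 0.5, 0.4]
gripper_width: 0.0427
grasp_force: 0.0
```

Request:
{"name": "move_arm", "arguments": {"series": [{"linear":[0,0,3],"turn":[0,0,0]},{"linear":[0,0,0],"turn":[0,0,0]},{"linear":[0,0,0],"turn":[0,0,0]}]}}

```text
clock: 3.88
position: [0.3967, 0.1729, 0.0274]
tcp_rot: [180.0, 0.0, 63.7]
wrist_force: [-0.3, 0.1, -0.2]
gripper_width: 0.0425
grasp_force: 0.0
```

Request:
{"name": "move_arm", "arguments": {"series": [{"linear":[2,0,2],"turn":[0,0,0]},{"linear":[0,0,0],"turn":[0,0,0]},{"linear":[0,0,0],"turn":[0,0,0]},{"linear":[0,0,0],"turn":[0,0,0]}], "grip": 0, "squeeze": 40}}

```text
clock: 4.38
position: [0.3981, 0.1751, 0.0256]
tcp_rot: [180.0, -0.1, 63.7]
wrist_force: [1.3, 0.7, 2.6]
gripper_width: 0.0101
grasp_force: 40.0
```

Request:
{"name": "move_arm", "arguments": {"series": [{"linear":[0,0,0],"turn":[0,0,0]}]}}

```text
clock: 4.5
position: [0.398, 0.1752, 0.0255]
tcp_rot: [180.0, -0.1, 63.7]
wrist_force: [1.3, -0.4, 3.4]
gripper_width: 0.0102
grasp_force: 40.1
```

The width of 10.2 mm is a chord above the shaft's centre, so I'm gripping too high. I'll open, go 7 mm lower and re-grip.

Request:
{"name": "move_arm", "arguments": {"series": [{"linear":[0,0,0],"turn":[0,0,0]},{"linear":[0,0,0],"turn":[0,0,0]},{"linear":[0,0,4],"turn":[0,0,0]},{"linear":[0,0,3],"turn":[0,0,0]},{"linear":[0,0,0],"turn":[0,0,0]}], "grip": 0.35}}

```text
clock: 5.12
position: [0.3971, 0.1742, 0.0243]
tcp_rot: [179.8, 0.4, 63.7]
wrist_force: [-17.5, -8.4, 67.8]
gripper_width: 0.0298
grasp_force: 33.8
```

Request:
{"name": "move_arm", "arguments": {"series": [{"linear":[0,0,0],"turn":[0,0,0]},{"linear":[0,0,0],"turn":[0,0,0]},{"linear":[0,0,0],"turn":[0,0,0]},{"linear":[0,0,0],"turn":[0,0,0]}], "grip": 0}}

```text
clock: 5.62
position: [0.4013, 0.1755, 0.0252]
tcp_rot: [179.5, -0.1, 63.6]
wrist_force: [-11.4, -8.1, 61.8]
gripper_width: 0.0101
grasp_force: 66.9
```

Fingertips reach the bench at TCP z of about 0.0255, so the tips are about 25 mm ahead of the TCP. I'll take off the pressing and test-lift.

Request:
{"name": "move_arm", "arguments": {"series": [{"linear":[0,0,-4],"turn":[0,0,0]},{"linear":[0,0,-4],"turn":[0,0,0]},{"linear":[0,0,0],"turn":[0,0,0]},{"linear":[0,0,0],"turn":[0,0,0]}]}}

```text
clock: 6.12
position: [0.3968, 0.1742, 0.0256]
tcp_rot: [-179.9, 0.1, 63.7]
wrist_force: [-0.2, 0.0, 0.5]
gripper_width: 0.0102
grasp_force: 39.9
```

Request:
{"name": "move_arm", "arguments": {"series": [{"linear":[0,0,-10],"turn":[0,0,0]},{"linear":[0,0,-30],"turn":[0,0,0]},{"linear":[0,0,-40],"turn":[0,0,0]},{"linear":[0,0,0],"turn":[0,0,0]},{"linear":[0,0,0],"turn":[0,0,0]}]}}

```text
clock: 6.75
position: [0.3971, 0.1742, 0.1059]
tcp_rot: [-180.0, 0.1, 63.7]
wrist_force: [0.1, -0.1, -1.0]
gripper_width: 0.0107
grasp_force: 39.1
```

Run:
```python
from h import *
s=state();print(s['clock'],s['position'],s['tcp_rot'],s['gripper_width'],s['grasp_force'],s['wrist_force'])
T=pose();np.save('T4',T)
cv2.imwrite('pics/w4.png',grab_frame('wrist')[:,:,::-1])
```

```text
6.75 [0.39708673 0.17422396 0.10590461] [-1.79976783e+02  5.52465546e-02  6.36652267e+01] 0.010683083970307825 39.08382833003998 [ 0.12312119 -0.11034612 -1.04389878]
```

View pics/w4.png

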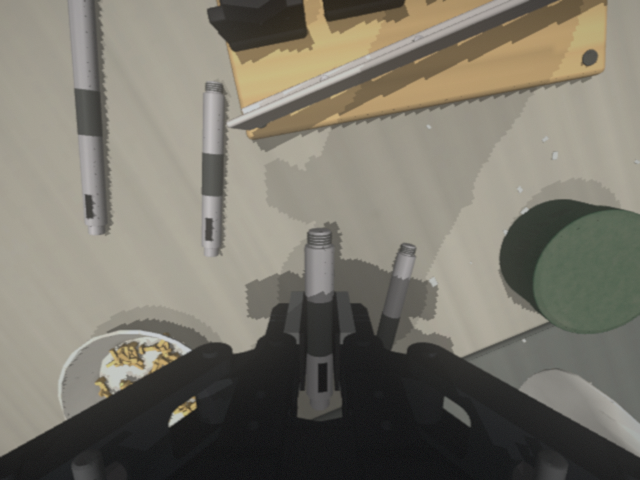

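The shaft is held firmly and square, from (318,230) to (320,405) with its band centre near row 330. Next I'll work out its offset along the tool and the route to seat 80.

```bash
cat >> h.py <<'E'
def hold_x(v,z=.0196):
    """tool x (mm) of a point of a held shaft seen at wrist row v, tool z given"""
    i=camera_info('wrist');M=i['mount'];d=M[:3,:3]@np.linalg.inv(i['camera_matrix'])@[319,v,1];o=M[:3,3]
    return (o+d*(z-o[2])/d[2])[0]*1000
SEAT={80:(.5822,.292),100:(.5343,.306),120:(.4866,.3195),140:(.4383,.3335)}
E
python3 - <<'E'
from h import *
print([hold_x(v) for v in(230,305,355,405)])
w=lerp((.3968,.1742,.106,63.7),(.5822,.292,.13,73.9),5)
rows(w)
E
```

```text
[np.float64(37.474425756552996), np.float64(5.7497324255497695), np.float64(-17.69224367404623), np.float64(-43.258806148989706)]
lin [37.8, 22.9, -5.5] turn [-0.1, 0.1, -2.1]
lin [36.7, 24.1, -4.8] turn [0.0, 0.0, -2.0]
lin [35.8, 25.4, -4.8] turn [-0.0, 0.0, -2.0]
lin [34.9, 26.7, -4.8] turn [-0.0, 0.0, -2.0]
lin [33.9, 27.9, -4.8] turn [0.0, 0.0, -2.0]
```

Request:
{"name": "move_arm", "arguments": {"series": [{"linear":[38,23,-10],"turn":[0,0,-2]},{"linear":[37,24,-10],"turn":[0,0,-2]},{"linear":[36,25,-4],"turn":[0,0,-2]},{"linear":[35,27,0],"turn":[0,0,-2]},{"linear":[36,28,0],"turn":[0,0,-2.2]}]}}

```text
clock: 7.42
position: [0.5847, 0.2948, 0.1278]
tcp_rot: [-179.9, 0.2, 73.9]
wrist_force: [1.4, -0.1, -0.7]
gripper_width: 0.0102
grasp_force: 39.0
```

Request:
{"name": "move_arm", "arguments": {"series": [{"linear":[0,0,0],"turn":[0,0,0]},{"linear":[0,0,0],"turn":[0,0,0]},{"linear":[0,0,0],"turn":[0,0,0]}]}}

```text
clock: 7.8
position: [0.5832, 0.294, 0.1298]
tcp_rot: [-179.9, 0.1, 73.9]
wrist_force: [-0.0, 0.6, -0.3]
gripper_width: 0.0104
grasp_force: 39.1
```

Run:
```python
from h import *
T=pose();np.save('T5',T);print(T[:3,3])
cv2.imwrite('pics/w5.png',grab_frame('wrist')[:,:,::-1])
rows([(.583,.295,.13,73.9)])
```

```text
[0.58316557 0.29402939 0.12981017]
lin [0.8, -0.7, 0.2] turn [-0.0, 0.1, -0.0]
```

View pics/w5.png

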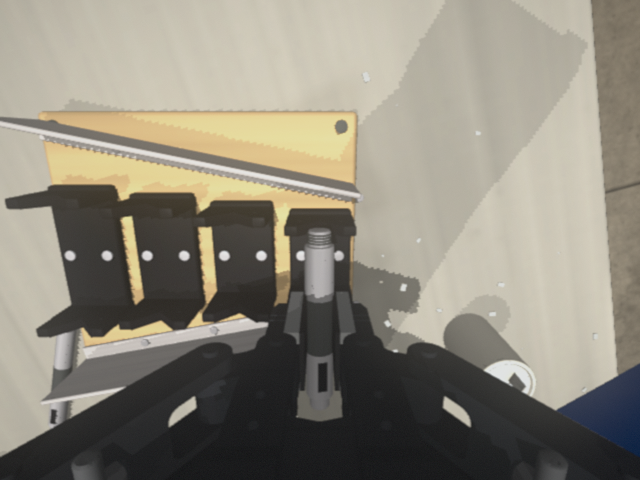

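The wrist view shows the screw pairs at row 256. Their midpoints are at columns 320, 243, 166 and 88, and the held shaft is centred over saddle 80. I'll check the seat positions from this view.

Run:
```python
from h import *
T=np.load('T5.npy')
P=np.array([ray('wrist',(u,256),.022,T) for u in(320,243,166,88.5)]);print(P.round(4))
d=P[3]-P[0];print(np.hypot(*d[:2])/3,np.degrees(np.arctan2(d[1],d[0])))
```

```text
[[0.584  0.292  0.022 ]
 [0.536  0.3058 0.022 ]
 [0.488  0.3197 0.022 ]
 [0.4397 0.3336 0.022 ]]
0.050057431141911586 163.89876070028444
```

Both views agree within 2 mm. Going down.

Request:
{"name": "move_arm", "arguments": {"series": [{"linear":[1,0,25],"turn":[0,0,0]},{"linear":[0,0,20],"turn":[0,0,0]},{"linear":[0,0,10],"turn":[0,0,0]},{"linear":[0,0,5],"turn":[0,0,0]},{"linear":[0,0,0],"turn":[0,0,0]}]}}

```text
clock: 8.48
position: [0.5846, 0.2959, 0.0703]
tcp_rot: [-180.0, -0.0, 73.9]
wrist_force: [-0.6, -0.1, -1.0]
gripper_width: 0.01
grasp_force: 39.1
```

Request:
{"name": "move_arm", "arguments": {"series": [{"linear":[0,0,2],"turn":[0,0,0]},{"linear":[0,0,0],"turn":[0,0,0]},{"linear":[0,0,0],"turn":[0,0,0]}]}}

```text
clock: 8.85
position: [0.5848, 0.296, 0.0686]
tcp_rot: [180.0, -0.0, 73.9]
wrist_force: [-0.1, -0.3, -0.5]
gripper_width: 0.0103
grasp_force: 39.1
```

Request:
{"name": "move_arm", "arguments": {"series": [{"linear":[0,0,0],"turn":[0,0,0]},{"linear":[0,0,0],"turn":[0,0,0]},{"linear":[0,0,0],"turn":[0,0,0]},{"linear":[0,0,-20],"turn":[0,0,0]},{"linear":[0,0,-50],"turn":[0,0,0]}], "grip": 0.3}}

```text
clock: 9.48
position: [0.5832, 0.2946, 0.1373]
tcp_rot: [-179.8, 0.2, 73.9]
wrist_force: [0.5, 0.2, -1.3]
gripper_width: 0.0257
grasp_force: 0.0
```

Run:
```python
from h import *
s=state();print(s['position'],s['gripper_width'])
# 100 shaft: mean of top and wrist
rows(lerp((.5848,.296,.138,73.9),(.364,.2475,.13,58.5),5)+[(.364,.2475,.07,58.5)])
```

```text
[0.58323447 0.29460353 0.13727431] 0.025702496030916473
lin [-19.8, -38.6, 1.1] turn [-0.2, 0.2, 3.1]
lin [-23.7, -38.5, 1.6] turn [-0.0, -0.0, 3.1]
lin [-25.7, -37.2, 1.6] turn [0.0, -0.0, 3.1]
lin [-27.7, -35.8, 1.6] turn [0.0, -0.0, 3.1]
lin [-29.5, -34.2, 1.6] turn [-0.0, -0.0, 3.1]
lin [-0.0, -0.0, 60.0] turn [0.0, 0.0, 0.0]
```

Request:
{"name": "move_arm", "arguments": {"series": [{"linear":[-21,-39,0],"turn":[0,0,3.1]},{"linear":[-24,-38,0],"turn":[0,0,3.1]},{"linear":[-26,-37,0],"turn":[0,0,3.1]},{"linear":[-28,-36,0],"turn":[0,0,3.1]},{"linear":[-30,-34,0],"turn":[0,0,3]}], "grip": 0.5}}

```text
clock: 10.1
position: [0.3636, 0.247, 0.1397]
tcp_rot: [179.9, -0.1, 58.4]
wrist_force: [0.1, 0.6, 0.3]
gripper_width: 0.0428
grasp_force: 0.0
```

Request:
{"name": "move_arm", "arguments": {"series": [{"linear":[0,0,0],"turn":[0,0,0]},{"linear":[0,0,50],"turn":[0,0,0]},{"linear":[0,0,0],"turn":[0,0,0]},{"linear":[0,0,0],"turn":[0,0,0]}]}}

```text
clock: 10.6
position: [0.366, 0.2476, 0.0897]
tcp_rot: [180.0, -0.1, 58.5]
wrist_force: [0.2, 0.5, 0.6]
gripper_width: 0.043
grasp_force: 0.0
```

Run:
```python
from h import *
T=pose();np.save('T6',T);print(T[:3,3],state()['tcp_rot'])
a=grab_frame('wrist')[:,:,::-1]; b=grab_frame('top')[:,:,::-1]
b=cv2.resize(b[168:372,206:432],None,fx=1.7,fy=1.7,interpolation=cv2.INTER_CUBIC)
a=a[100:,140:520]; c=np.zeros((max(a.shape[0],b.shape[0]),a.shape[1]+b.shape[1],3),np.uint8)
c[:a.shape[0],:a.shape[1]]=a;c[:b.shape[0],a.shape[1]:]=b
cv2.imwrite('pics/w6.png',c)
rows([(.364,.2475,.0265,58.3)])
```

```text
[0.36596449 0.24760802 0.08973349] [ 1.79957748e+02 -1.42426755e-01  5.84758440e+01]
lin [-1.6, -1.9, 63.6] turn [0.1, -0.2, 0.2]
```

View pics/w6.png

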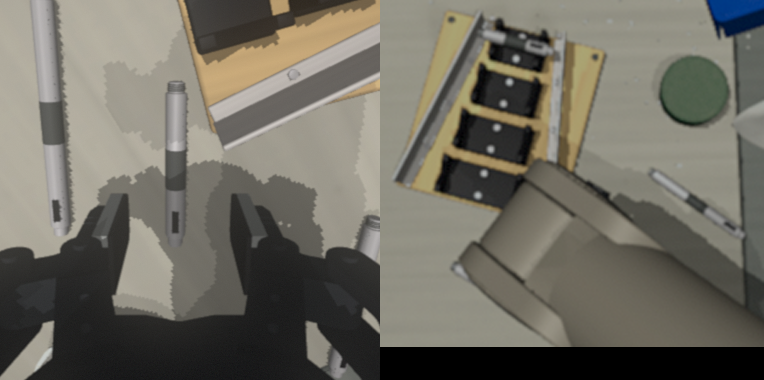

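The top view shows shaft 80 lying in its saddle. In the wrist view shaft 100 runs (316,183)-(316,343), with the rack's corner close to the right finger, so I'm checking that clearance.

Run:
```python
from h import *
T=np.load('T6.npy')
a,b=[ray('wrist',p,.007,T) for p in((316,183),(316,343))];c=(a+b)/2;d=b-a
print(c.round(4),np.hypot(*d[:2]),np.degrees(np.arctan2(d[1],d[0])))
f=lambda c:np.array(c)/2.9+[206,168]
P={'wall top top-cam':ray('top',f((288,380)),.06),'base top-cam':ray('top',f((305,387)),.012),'wall wr':ray('wrist',(362,248),.06,T),'wall wr2':ray('wrist',(362,248),.015,T),'base wr':ray('wrist',(350,230),.012,T)}
ca,sa=np.cos(np.radians(58.3)),np.sin(np.radians(58.3))
for k,p in P.items():
    e=(p-c)[:2]*1000;print(k,p.round(3),'tool',(e@[ca,sa]).round(1),(e@[sa,-ca]).round(1))
print(pose()[:3,3]); rows([(c[0]-.006*ca,c[1]-.006*sa,.0265,58.2)])
```

```text
[0.3649 0.2477 0.007 ] 0.09822090543021993 -121.66056870560608
wall top top-cam [0.395 0.262 0.06 ] tool 28.4 18.3
base top-cam [0.393 0.254 0.012] tool 19.8 20.6
wall wr [0.396 0.261 0.06 ] tool 27.8 19.8
wall wr2 [0.394 0.247 0.015] tool 14.6 25.4
base wr [0.393 0.258 0.012] tool 24.0 18.7
[0.36623839 0.24771254 0.09005974]
lin [-6.9, -1.3, 63.5] turn [0.1, -0.2, 0.3]
```

Request:
{"name": "move_arm", "arguments": {"series": [{"linear":[-7,-1,30],"turn":[0,0,0.2]},{"linear":[0,0,25],"turn":[0,0,0]},{"linear":[0,0,8],"turn":[0,0,0]},{"linear":[0,0,0],"turn":[0,0,0]},{"linear":[0,0,0],"turn":[0,0,0]}], "grip": 0.4}}

```text
clock: 11.32
position: [0.3612, 0.2419, 0.0264]
tcp_rot: [179.9, -0.1, 58.3]
wrist_force: [0.6, 0.0, 0.6]
gripper_width: 0.0344
grasp_force: 0.0
```

Request:
{"name": "move_arm", "arguments": {"series": [{"linear":[0,0,0],"turn":[0,0,0]},{"linear":[0,0,0],"turn":[0,0,0]},{"linear":[0,0,0],"turn":[0,0,0]},{"linear":[0,0,0],"turn":[0,0,0]}], "grip": 0}}

```text
clock: 11.82
position: [0.3607, 0.2415, 0.0261]
tcp_rot: [179.9, -0.1, 58.3]
wrist_force: [-0.5, -0.1, 5.7]
gripper_width: 0.0104
grasp_force: 39.2
```

Request:
{"name": "move_arm", "arguments": {"series": [{"linear":[0,0,-10],"turn":[0,0,0]},{"linear":[0,0,-30],"turn":[0,0,0]},{"linear":[0,0,-60],"turn":[0,0,0]},{"linear":[0,0,0],"turn":[0,0,0]},{"linear":[0,0,0],"turn":[0,0,0]}]}}

```text
clock: 12.45
position: [0.3599, 0.2405, 0.1253]
tcp_rot: [180.0, 0.0, 58.3]
wrist_force: [-0.1, 0.0, -1.6]
gripper_width: 0.0103
grasp_force: 39.1
```

Run:
```python
from h import *
s=state();print(s['position'],s['gripper_width'])
a=grab_frame('wrist');cv2.imwrite('pics/w7.png',a[:,:,::-1])
g=a.mean(2)[:,312:326].mean(1)
print([(v,int(g[v])) for v in range(180,400,4)])
g4=cv2.imread('pics/w4.png').mean(2)[:,312:326].mean(1)
print('ref80',[(v,int(g4[v])) for v in range(216,420,4)])
```

```text
[0.35985245 0.2404562  0.12525196] 0.010277818034943704
[(180, 151), (184, 133), (188, 98), (192, 103), (196, 132), (200, 163), (204, 162), (208, 163), (212, 162), (216, 162), (220, 162), (224, 161), (228, 161), (232, 161), (236, 161), (240, 160), (244, 160), (248, 160), (252, 159), (256, 159), (260, 158), (264, 158), (268, 157), (272, 157), (276, 156), (280, 75), (284, 74), (288, 73), (292, 67), (296, 54), (300, 53), (304, 53), (308, 51), (312, 52), (316, 50), (320, 50), (324, 50), (328, 53), (332, 51), (336, 104), (340, 110), (344, 109), (348, 109), (352, 108), (356, 108), (360, 108), (364, 58), (368, 57), (372, 56), (376, 56), (380, 56), (384, 56), (388, 56), (392, 95), (396, 100)]
ref80 [(216, 147), (220, 147), (224, 141), (228, 101), (232, 114), (236, 97), (240, 119), (244, 96), (248, 110), (252, 150), (256, 150), (260, 150), (264, 150), (268, 149), (272, 148), (276, 149), (280, 148), (284, 148), (288, 148), (292, 131), (296, 94), (300, 93), (304, 52), (308, 52), (312, 51), (316, 50), (320, 50), (324, 49), (328, 48), (332, 47), (336, 47), (340, 47), (344, 46), (348, 45), (352, 45), (356, 60), (360, 88), (364, 56), (368, 54), (372, 53), (376, 53), (380, 52), (384, 52), (388, 52), (392, 74), (396, 86), (400, 85), (404, 84), (408, 84), (412, 81), (416, 61)]
```

Run:
```python
from h import *
h=[hold_x(v) for v in(184,279,334)];print(h)
off=((h[0]-50)+(h[1]+h[2])/2)/2;print(off)
u=np.array([np.cos(np.radians(73.9)),np.sin(np.radians(73.9))])
p=np.array([.535,.306])-off/1000*u;print(p)
rows(lerp((.3602,.2408,.126,58.3),(*p,.13,73.9),5))
```

```text
[np.float64(55.233389506642624), np.float64(17.265217179073957), np.float64(-7.523884153879099)]
5.0520280096200265
[0.533599   0.30114612]
lin [29.6, 23.5, -2.4] turn [-0.0, 0.1, -3.2]
lin [27.2, 24.7, -0.8] turn [0.0, 0.0, -3.1]
lin [25.8, 26.1, -0.8] turn [0.0, 0.0, -3.1]
lin [24.3, 27.5, -0.8] turn [0.0, 0.0, -3.1]
lin [22.8, 28.8, -0.8] turn [-0.0, 0.0, -3.1]
```

Request:
{"name": "move_arm", "arguments": {"series": [{"linear":[29,23,-4],"turn":[0,0,-3.1]},{"linear":[27,25,0],"turn":[0,0,-3.1]},{"linear":[26,26,0],"turn":[0,0,-3.1]},{"linear":[24,28,0],"turn":[0,0,-3.1]},{"linear":[23,29,0],"turn":[0,0,-3.2]}]}}

```text
clock: 13.12
position: [0.5344, 0.3006, 0.1266]
tcp_rot: [-179.8, 0.2, 74.0]
wrist_force: [0.6, 1.3, 0.2]
gripper_width: 0.0099
grasp_force: 39.1
```

Request:
{"name": "move_arm", "arguments": {"series": [{"linear":[0,0,0],"turn":[0,0,0]},{"linear":[0,0,0],"turn":[0,0,0]},{"linear":[0,0,25],"turn":[0,0,0]},{"linear":[0,0,0],"turn":[0,0,0]},{"linear":[0,0,0],"turn":[0,0,0]}]}}

```text
clock: 13.75
position: [0.534, 0.3012, 0.1047]
tcp_rot: [-180.0, 0.0, 73.9]
wrist_force: [-0.5, -0.9, -0.8]
gripper_width: 0.0104
grasp_force: 39.2
```

Request:
{"name": "move_arm", "arguments": {"series": [{"linear":[0,0,18],"turn":[0,0,0]},{"linear":[0,0,12],"turn":[0,0,0]},{"linear":[0,0,6],"turn":[0,0,0]},{"linear":[0,0,0],"turn":[0,0,0]},{"linear":[0,0,0],"turn":[0,0,0]}]}}

```text
clock: 14.38
position: [0.5334, 0.3005, 0.0681]
tcp_rot: [-179.9, 0.1, 73.9]
wrist_force: [-3.9, -3.2, 4.2]
gripper_width: 0.0102
grasp_force: 39.6
```

Request:
{"name": "move_arm", "arguments": {"series": [{"linear":[0,0,0],"turn":[0,0,0]},{"linear":[0,0,0],"turn":[0,0,0]},{"linear":[0,0,0],"turn":[0,0,0]},{"linear":[0,0,-20],"turn":[0,0,0]},{"linear":[0,0,-50],"turn":[0,0,0]}], "grip": 0.3}}

```text
clock: 15.0
position: [0.5334, 0.3, 0.1376]
tcp_rot: [-179.8, 0.2, 73.9]
wrist_force: [-0.1, -0.5, 0.0]
gripper_width: 0.0258
grasp_force: 0.0
```

Run:
```python
from h import *
s=state();print(s['position'])
rows(lerp((*s['position'][:2],.139,73.9),(.4146,.1085,.13,54.2),5))
```

```text
[0.53341602 0.29997677 0.13759128]
lin [-43.4, -12.2, 0.6] turn [-0.2, 0.2, 3.9]
lin [-44.1, -9.2, 1.8] turn [0.0, -0.0, 3.9]
lin [-44.6, -6.1, 1.8] turn [0.0, -0.0, 3.9]
lin [-45.0, -3.1, 1.8] turn [0.0, -0.0, 3.9]
lin [-45.1, 0.0, 1.8] turn [0.0, -0.0, 3.9]
```

Request:
{"name": "move_arm", "arguments": {"series": [{"linear":[-43,-12,0],"turn":[0,0,3.9]},{"linear":[-44,-9,0],"turn":[0,0,3.9]},{"linear":[-45,-6,0],"turn":[0,0,3.9]},{"linear":[-45,-3,0],"turn":[0,0,4]},{"linear":[-45,0,0],"turn":[0,0,4]}], "grip": 0.5}}

```text
clock: 15.62
position: [0.4164, 0.1089, 0.1397]
tcp_rot: [179.9, -0.1, 54.1]
wrist_force: [0.5, 0.2, -0.3]
gripper_width: 0.0429
grasp_force: 0.0
```

Request:
{"name": "move_arm", "arguments": {"series": [{"linear":[0,0,0],"turn":[0,0,0]},{"linear":[0,0,50],"turn":[0,0,0]},{"linear":[0,0,0],"turn":[0,0,0]},{"linear":[0,0,0],"turn":[0,0,0]}]}}

```text
clock: 16.12
position: [0.4177, 0.1111, 0.0897]
tcp_rot: [179.9, -0.1, 54.3]
wrist_force: [0.4, -0.7, 0.1]
gripper_width: 0.0426
grasp_force: 0.0
```

Run:
```python
from h import *
T=pose();np.save('T8',T);print(T[:3,3],state()['tcp_rot'])
a=grab_frame('wrist')[:,:,::-1]; b=grab_frame('top')[:,:,::-1]
b=cv2.resize(b[168:372,206:432],None,fx=1.7,fy=1.7,interpolation=cv2.INTER_CUBIC)
a=a[100:,140:520]; c=np.zeros((max(a.shape[0],b.shape[0]),a.shape[1]+b.shape[1],3),np.uint8)
c[:a.shape[0],:a.shape[1]]=a;c[:b.shape[0],a.shape[1]:]=b
cv2.imwrite('pics/w8.png',c)
```

```text
[0.41767473 0.11106865 0.08972187] [ 1.79937655e+02 -1.38937379e-01  5.42671001e+01]
```

View pics/w8.png

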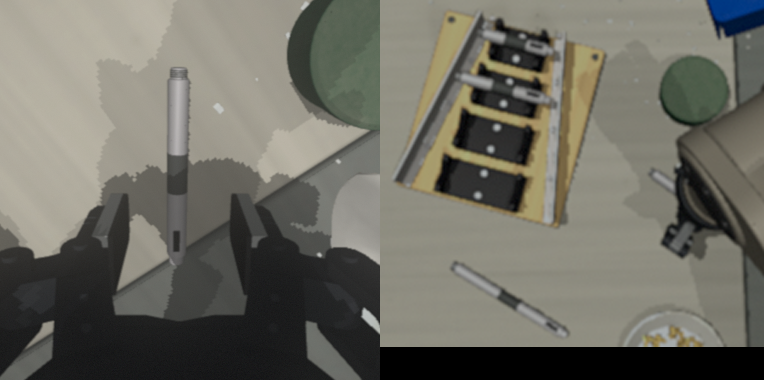

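The top view shows shafts 80 and 100 in their saddles. In the wrist view shaft 120 runs (317,169)-(317,364), and the fingers have free room.

Run:
```python
from h import *
T=np.load('T8.npy')
a,b=[ray('wrist',p,.007,T) for p in((317,169),(317,364))];c=(a+b)/2;d=b-a;an=np.degrees(np.arctan2(d[1],d[0]))
print(c.round(4),np.hypot(*d[:2]),an)
print(pose()[:3,3]); rows([(c[0],c[1],.0265,an+180)])
```

```text
[0.4149 0.108  0.007 ] 0.12061295943840303 -125.82618379812891
[0.41808726 0.11082412 0.09004597]
lin [-4.3, -1.0, 63.5] turn [0.1, -0.2, 0.1]
```

Request:
{"name": "move_arm", "arguments": {"series": [{"linear":[-4,-1,30],"turn":[0,0,0]},{"linear":[0,0,25],"turn":[0,0,0]},{"linear":[0,0,8],"turn":[0,0,0]},{"linear":[0,0,0],"turn":[0,0,0]},{"linear":[0,0,0],"turn":[0,0,0]}], "grip": 0.4}}

```text
clock: 16.85
position: [0.4145, 0.1074, 0.0264]
tcp_rot: [179.9, -0.1, 54.2]
wrist_force: [-1.1, -0.8, -0.8]
gripper_width: 0.0345
grasp_force: 0.0
```

Request:
{"name": "move_arm", "arguments": {"series": [{"linear":[0,0,0],"turn":[0,0,0]},{"linear":[0,0,0],"turn":[0,0,0]},{"linear":[0,0,0],"turn":[0,0,0]},{"linear":[0,0,0],"turn":[0,0,0]}], "grip": 0}}

```text
clock: 17.35
position: [0.414, 0.1071, 0.0261]
tcp_rot: [179.9, -0.0, 54.2]
wrist_force: [-0.8, -0.7, 6.7]
gripper_width: 0.0101
grasp_force: 39.1
```

Request:
{"name": "move_arm", "arguments": {"series": [{"linear":[0,0,-10],"turn":[0,0,0]},{"linear":[0,0,-30],"turn":[0,0,0]},{"linear":[0,0,-60],"turn":[0,0,0]},{"linear":[0,0,0],"turn":[0,0,0]},{"linear":[0,0,0],"turn":[0,0,0]}]}}

```text
clock: 17.98
position: [0.4128, 0.1065, 0.1253]
tcp_rot: [180.0, 0.0, 54.2]
wrist_force: [-0.6, -0.2, -2.0]
gripper_width: 0.0099
grasp_force: 39.2
```

```bash
cat > hold.py <<'E'
from h import *
import sys
L=float(sys.argv[1]);s=state();print(s['position'],s['gripper_width'])
a=grab_frame('wrist');cv2.imwrite(f'pics/hold{int(L)}.png',a[:,:,::-1])
g=a.mean(2)[:,312:326].mean(1)
print([(v,int(g[v])) for v in range(120,400,4)])
p=s['position'];yaw=s['tcp_rot'][2]
u=np.array([np.cos(np.radians(73.9)),np.sin(np.radians(73.9))])
q=np.array(SEAT[int(L)])+[.0008,0]
print('for off=0'); rows(lerp((*p[:2],p[2],yaw),(*q,.13,73.9),5))
print({v:round(hold_x(v)) for v in range(130,360,10)})
E
python3 hold.py 120
```

```text
[0.41279206 0.10652574 0.12528183] 0.00992059725798528
[(120, 153), (124, 153), (128, 154), (132, 155), (136, 155), (140, 155), (144, 155), (148, 155), (152, 154), (156, 153), (160, 153), (164, 114), (168, 126), (172, 106), (176, 123), (180, 159), (184, 167), (188, 169), (192, 169), (196, 169), (200, 169), (204, 168), (208, 168), (212, 168), (216, 168), (220, 168), (224, 167), (228, 167), (232, 167), (236, 167), (240, 166), (244, 166), (248, 165), (252, 165), (256, 165), (260, 164), (264, 164), (268, 163), (272, 163), (276, 163), (280, 162), (284, 162), (288, 162), (292, 71), (296, 56), (300, 55), (304, 53), (308, 53), (312, 52), (316, 51), (320, 51), (324, 50), (328, 49), (332, 48), (336, 48), (340, 47), (344, 49), (348, 94), (352, 94), (356, 94), (360, 94), (364, 94), (368, 93), (372, 93), (376, 93), (380, 93), (384, 93), (388, 93), (392, 93), (396, 49)]
for off=0
lin [43.8, -12.4, -1.8] turn [-0.1, 0.1, -3.9]
lin [44.0, -9.8, -0.9] turn [-0.0, 0.0, -3.9]
lin [44.6, -6.8, -0.9] turn [-0.0, 0.0, -3.9]
lin [45.0, -3.7, -0.9] turn [0.0, 0.0, -3.9]
lin [45.1, -0.6, -0.9] turn [0.0, 0.0, -3.9]
{130: 75, 140: 71, 150: 68, 160: 64, 170: 60, 180: 57, 190: 53, 200: 49, 210: 45, 220: 42, 230: 38, 240: 34, 250: 30, 260: 25, 270: 21, 280: 17, 290: 13, 300: 8, 310: 4, 320: -1, 330: -6, 340: -10, 350: -15}
```

Request:
{"name": "move_arm", "arguments": {"series": [{"linear":[44,-12,-5],"turn":[0,0,-3.9]},{"linear":[44,-10,0],"turn":[0,0,-3.9]},{"linear":[44,-7,0],"turn":[0,0,-3.9]},{"linear":[45,-4,0],"turn":[0,0,-4]},{"linear":[44,-1,0],"turn":[0,0,-4]}]}}

```text
clock: 18.65
position: [0.4868, 0.3192, 0.1278]
tcp_rot: [-179.8, 0.2, 74.0]
wrist_force: [-0.2, 0.3, -0.1]
gripper_width: 0.0099
grasp_force: 39.2
```

Request:
{"name": "move_arm", "arguments": {"series": [{"linear":[0,0,0],"turn":[0,0,0]},{"linear":[0,0,0],"turn":[0,0,0]},{"linear":[0,0,25],"turn":[0,0,0]},{"linear":[0,0,0],"turn":[0,0,0]},{"linear":[0,0,0],"turn":[0,0,0]}]}}

```text
clock: 19.27
position: [0.4877, 0.3177, 0.1055]
tcp_rot: [180.0, 0.0, 73.8]
wrist_force: [0.6, -1.0, -1.3]
gripper_width: 0.0102
grasp_force: 39.2
```

Request:
{"name": "move_arm", "arguments": {"series": [{"linear":[0,0,19],"turn":[0,0,0]},{"linear":[0,0,12],"turn":[0,0,0]},{"linear":[0,0,6],"turn":[0,0,0]},{"linear":[0,0,0],"turn":[0,0,0]},{"linear":[0,0,0],"turn":[0,0,0]}]}}

```text
clock: 19.9
position: [0.4864, 0.3181, 0.0681]
tcp_rot: [-179.9, 0.2, 73.9]
wrist_force: [-3.7, -2.1, 4.6]
gripper_width: 0.0097
grasp_force: 39.7
```

Request:
{"name": "move_arm", "arguments": {"series": [{"linear":[0,0,0],"turn":[0,0,0]},{"linear":[0,0,0],"turn":[0,0,0]},{"linear":[0,0,0],"turn":[0,0,0]},{"linear":[0,0,-20],"turn":[0,0,0]},{"linear":[0,0,-50],"turn":[0,0,0]}], "grip": 0.3}}

```text
clock: 20.52
position: [0.4865, 0.3175, 0.1378]
tcp_rot: [-179.8, 0.2, 73.9]
wrist_force: [0.6, 0.6, 0.7]
gripper_width: 0.0256
grasp_force: 0.0
```

Run:
```python
from h import *
s=state();print(s['position'])
rows(lerp((*s['position'][:2],.139,73.9),(.318,.3075,.139,58.4),4))
```

```text
[0.48645598 0.31751364 0.13776725]
lin [-14.1, -39.8, -1.1] turn [-0.2, 0.2, 3.9]
lin [-16.7, -38.7, -0.0] turn [0.0, -0.0, 3.9]
lin [-19.3, -37.5, -0.0] turn [0.0, -0.0, 3.9]
lin [-21.8, -36.1, -0.0] turn [-0.0, -0.0, 3.9]
```

Request:
{"name": "move_arm", "arguments": {"series": [{"linear":[-14,-40,0],"turn":[0,0,3.9]},{"linear":[-17,-39,0],"turn":[0,0,3.9]},{"linear":[-19,-37,0],"turn":[0,0,3.9]},{"linear":[-22,-36,0],"turn":[0,0,3.8]},{"linear":[0,0,0],"turn":[0,0,0]}], "grip": 0.5}}

```text
clock: 21.15
position: [0.3159, 0.3094, 0.1395]
tcp_rot: [179.9, -0.0, 58.7]
wrist_force: [0.6, 1.0, -0.2]
gripper_width: 0.0428
grasp_force: 0.0
```

Request:
{"name": "move_arm", "arguments": {"series": [{"linear":[0,0,50],"turn":[0,0,0]},{"linear":[0,0,0],"turn":[0,0,0]},{"linear":[0,0,0],"turn":[0,0,0]}]}}

```text
clock: 21.52
position: [0.3202, 0.3099, 0.0896]
tcp_rot: [180.0, -0.1, 58.4]
wrist_force: [0.4, -0.2, 1.0]
gripper_width: 0.0426
grasp_force: 0.0
```

Run:
```python
from h import *
T=pose();np.save('T9',T);print(T[:3,3],state()['tcp_rot'])
a=grab_frame('wrist')[:,:,::-1]; b=grab_frame('top')[:,:,::-1]
b=cv2.resize(b[168:372,206:432],None,fx=1.7,fy=1.7,interpolation=cv2.INTER_CUBIC)
a=a[100:,140:520]; c=np.zeros((max(a.shape[0],b.shape[0]),a.shape[1]+b.shape[1],3),np.uint8)
c[:a.shape[0],:a.shape[1]]=a;c[:b.shape[0],a.shape[1]:]=b
cv2.imwrite('pics/w9.png',c)
```

```text
[0.32024075 0.30989051 0.08963982] [ 1.79985275e+02 -1.34671519e-01  5.83554024e+01]
```

View pics/w9.png

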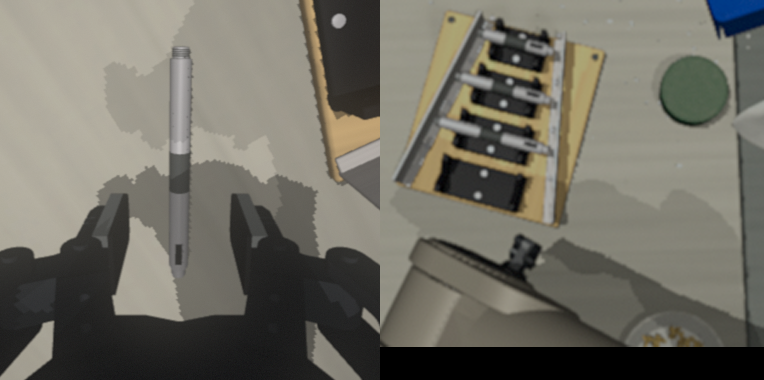

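Three shafts are seated. Shaft 140 runs (321,148)-(319,376) in the wrist view, with free room around it.

Run:
```python
from h import *
T=np.load('T9.npy')
a,b=[ray('wrist',p,.007,T) for p in((321,148),(319,376))];c=(a+b)/2;d=b-a;an=np.degrees(np.arctan2(d[1],d[0]))
print(c.round(4),np.hypot(*d[:2]),an)
print(pose()[:3,3]); rows([(c[0],c[1],.0265,an+180)])
```

```text
[0.3197 0.3066 0.007 ] 0.1402753575860486 -122.08493725613414
[0.32045496 0.31017328 0.09000072]
lin [-3.6, 1.2, 63.5] turn [0.1, -0.2, 0.4]
```

Request:
{"name": "move_arm", "arguments": {"series": [{"linear":[-4,1,30],"turn":[0,0,0.4]},{"linear":[0,0,25],"turn":[0,0,0]},{"linear":[0,0,8],"turn":[0,0,0]},{"linear":[0,0,0],"turn":[0,0,0]},{"linear":[0,0,0],"turn":[0,0,0]}], "grip": 0.4}}

```text
clock: 22.25
position: [0.3187, 0.3058, 0.0264]
tcp_rot: [180.0, -0.1, 58.0]
wrist_force: [0.1, -0.0, -0.2]
gripper_width: 0.0339
grasp_force: 0.0
```

Request:
{"name": "move_arm", "arguments": {"series": [{"linear":[0,0,0],"turn":[0,0,0]},{"linear":[0,0,0],"turn":[0,0,0]},{"linear":[0,0,0],"turn":[0,0,0]},{"linear":[0,0,0],"turn":[0,0,0]}], "grip": 0}}

```text
clock: 22.75
position: [0.3184, 0.3054, 0.0261]
tcp_rot: [180.0, -0.1, 58.0]
wrist_force: [0.5, -0.5, 6.8]
gripper_width: 0.0101
grasp_force: 39.1
```

Request:
{"name": "move_arm", "arguments": {"series": [{"linear":[0,0,-10],"turn":[0,0,0]},{"linear":[0,0,-30],"turn":[0,0,0]},{"linear":[0,0,-60],"turn":[0,0,0]},{"linear":[0,0,0],"turn":[0,0,0]},{"linear":[0,0,0],"turn":[0,0,0]}]}}

```text
clock: 23.38
position: [0.3176, 0.3041, 0.125]
tcp_rot: [180.0, 0.1, 58.0]
wrist_force: [0.0, -0.5, -1.9]
gripper_width: 0.0104
grasp_force: 39.2
```

```bash
python3 hold.py 140
```

```text
[0.31758795 0.30410308 0.12495207] 0.01041191883149939
[(120, 165), (124, 160), (128, 159), (132, 158), (136, 157), (140, 130), (144, 145), (148, 123), (152, 145), (156, 170), (160, 169), (164, 169), (168, 169), (172, 169), (176, 169), (180, 168), (184, 168), (188, 168), (192, 168), (196, 167), (200, 167), (204, 166), (208, 166), (212, 166), (216, 166), (220, 166), (224, 165), (228, 165), (232, 164), (236, 164), (240, 164), (244, 164), (248, 163), (252, 163), (256, 163), (260, 162), (264, 161), (268, 161), (272, 160), (276, 160), (280, 159), (284, 159), (288, 159), (292, 72), (296, 58), (300, 57), (304, 56), (308, 55), (312, 54), (316, 54), (320, 52), (324, 52), (328, 54), (332, 53), (336, 56), (340, 56), (344, 63), (348, 111), (352, 110), (356, 111), (360, 110), (364, 110), (368, 110), (372, 110), (376, 109), (380, 109), (384, 110), (388, 109), (392, 109), (396, 109)]
for off=0
lin [18.5, 17.6, -1.8] turn [-0.0, 0.2, -3.2]
lin [16.9, 18.4, -1.0] turn [0.0, 0.0, -3.2]
lin [15.8, 19.4, -1.0] turn [0.0, 0.0, -3.2]
lin [14.7, 20.2, -1.0] turn [-0.0, 0.0, -3.2]
lin [13.6, 21.0, -1.0] turn [0.0, 0.0, -3.2]
{130: 74, 140: 71, 150: 68, 160: 64, 170: 60, 180: 57, 190: 53, 200: 49, 210: 45, 220: 42, 230: 38, 240: 34, 250: 29, 260: 25, 270: 21, 280: 17, 290: 12, 300: 8, 310: 4, 320: -1, 330: -6, 340: -10, 350: -15}
```

Request:
{"name": "move_arm", "arguments": {"series": [{"linear":[18,17,-5],"turn":[0,0,-3.2]},{"linear":[17,18,0],"turn":[0,0,-3.2]},{"linear":[16,19,0],"turn":[0,0,-3.2]},{"linear":[14,20,0],"turn":[0,0,-3.2]},{"linear":[13,21,0],"turn":[0,0,-3.1]}]}}

```text
clock: 24.05
position: [0.4373, 0.3333, 0.1278]
tcp_rot: [-179.8, 0.2, 74.0]
wrist_force: [0.6, 0.2, -1.3]
gripper_width: 0.0103
grasp_force: 39.2
```

Request:
{"name": "move_arm", "arguments": {"series": [{"linear":[0,0,0],"turn":[0,0,0]},{"linear":[0,0,0],"turn":[0,0,0]},{"linear":[0,0,25],"turn":[0,0,0]},{"linear":[0,0,0],"turn":[0,0,0]},{"linear":[0,0,0],"turn":[0,0,0]}]}}

```text
clock: 24.68
position: [0.4371, 0.3344, 0.1057]
tcp_rot: [-180.0, 0.0, 73.9]
wrist_force: [-0.1, 1.5, -1.4]
gripper_width: 0.0101
grasp_force: 39.2
```

Request:
{"name": "move_arm", "arguments": {"series": [{"linear":[-1,2,19],"turn":[0,0,0]},{"linear":[0,0,12],"turn":[0,0,0]},{"linear":[0,0,6],"turn":[0,0,0]},{"linear":[0,0,0],"turn":[0,0,0]},{"linear":[0,0,0],"turn":[0,0,0]}]}}

```text
clock: 25.3
position: [0.4383, 0.332, 0.0681]
tcp_rot: [-179.9, 0.1, 73.9]
wrist_force: [-2.5, -3.0, 3.3]
gripper_width: 0.01
grasp_force: 39.7
```

Request:
{"name": "move_arm", "arguments": {"series": [{"linear":[0,0,0],"turn":[0,0,0]},{"linear":[0,0,0],"turn":[0,0,0]},{"linear":[0,0,0],"turn":[0,0,0]},{"linear":[0,0,-20],"turn":[0,0,0]},{"linear":[0,0,-60],"turn":[0,0,0]}], "grip": 0.3}}

```text
clock: 25.92
position: [0.4381, 0.3305, 0.1461]
tcp_rot: [-179.7, 0.3, 73.9]
wrist_force: [1.1, 0.7, 0.3]
gripper_width: 0.0257
grasp_force: 0.0
```

Request:
{"name": "move_arm", "arguments": {"series": [{"linear":[-10,-50,-50],"turn":[0,0,0]},{"linear":[-40,-40,-20],"turn":[0,0,0]},{"linear":[-40,0,0],"turn":[0,0,0]},{"linear":[0,0,0],"turn":[0,0,0]},{"linear":[0,0,0],"turn":[0,0,0]}]}}

```text
clock: 26.55
position: [0.3349, 0.2712, 0.2124]
tcp_rot: [179.9, -0.1, 73.8]
wrist_force: [0.6, -0.1, -0.1]
gripper_width: 0.0258
grasp_force: 0.0
```

Run:
```python
from h import *
T=pose();np.save('T10',T);print(T[:3,3],state()['tcp_rot'])
a=grab_frame('side')[:,:,::-1][160:270,210:380]; b=grab_frame('top')[:,:,::-1][168:300,206:432]
a=cv2.resize(a,None,fx=2.2,fy=2.2,interpolation=cv2.INTER_CUBIC);b=cv2.resize(b,None,fx=1.8,fy=1.8,interpolation=cv2.INTER_CUBIC)
c=np.zeros((max(a.shape[0],b.shape[0]),a.shape[1]+b.shape[1],3),np.uint8)
c[:a.shape[0],:a.shape[1]]=a;c[:b.shape[0],a.shape[1]:]=b
cv2.imwrite('pics/fin.png',c)
```

```text
[0.33493899 0.27123382 0.21238503] [ 1.79946682e+02 -8.63163471e-02  7.38358127e+01]
```

View pics/fin.png

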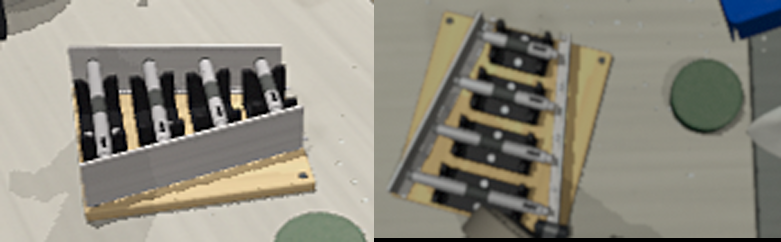

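All four look seated and parallel. I'll take one enlarged top crop to check the ends.

Run:
```python
from h import *
b=grab_frame('top')[:,:,::-1][170:305,210:345]
cv2.imwrite('pics/fin2.png',cv2.resize(b,(594,594),interpolation=cv2.INTER_CUBIC))
for L,(x,y) in SEAT.items():
    u=np.array([np.cos(np.radians(73.9)),np.sin(np.radians(73.9))])*L/2000;i=camera_info('top')
    for s in(1,-1):
        p=i['camera_matrix']@(i['world_to_cam']@[x+.0008+s*u[0],y+s*u[1],.048,1])[:3];print(L,((p[:2]/p[2]-[210,170])*4.4).round())
```

```text
80 [241.  75.]
80 [434. 125.]
100 [183. 187.]
100 [426. 250.]
120 [125. 300.]
120 [418. 377.]
140 [ 66. 416.]
140 [409. 507.]
```

View pics/fin2.png

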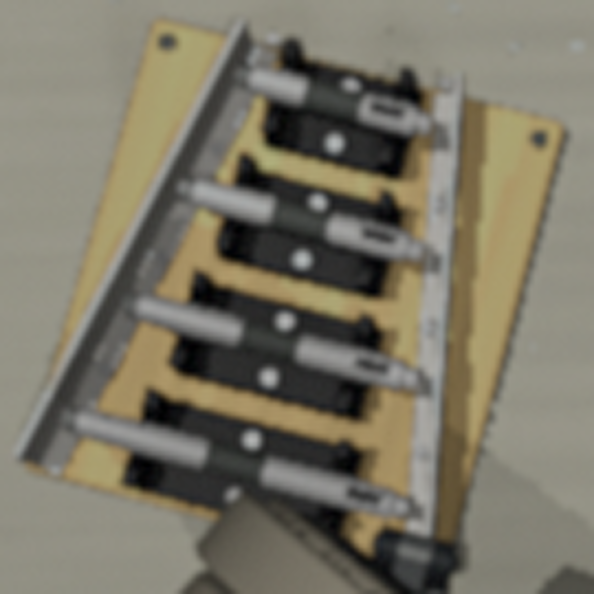

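The observed ends, for example 80 at (241,78)-(436,128) and 140 at (70,415)-(415,510), match the seated predictions to about 1-2 mm. Handing in.

```bash
python3 -c "
from cell import *
print(state()['wrist_force'],finish_job())"
```

```text
the job is handed in; nothing more can be done
[-0.68244472 -0.16159702  0.59562241] None
```

All four shafts are in their own saddles in order of length, matching the seated positions to about 1–2 mm in the last top picture, the capacitor and tin were never touched, and the job was handed in at about 27 s; no verdict came back.

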